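Dress the edge of a plate in the vice with a file

ROBOT

A 6-joint arm with a two-finger parallel gripper is mounted at the origin on the work surface. World frame = base frame: x ahead of the robot, y to its left, z up, the work surface at z = 0. Lengths are in m, angles in rad, forces in N, time in s.
With the tool pointing down it reaches from about 0.35 to 0.95 m from the base axis. Payload 17.4 kg.
Tool frame: the origin (TCP) lies at the very end of the fingers, on their centre line; the grasp point (between the pads) lies 19 mm behind it (grasp_offset is the z of the grasp point in the tool frame, in m); z points along the fingers, y is the direction in which the jaws open and shut (so a half turn about z gives the same grasp; the last joint's range is limited). The gripper opens to 93 mm and grips with 3 to 60 N. Pads are 15 mm wide; open, the fingers measure 128 mm over their backs; the gripper's body (75 mm by 188 mm) begins 65 mm behind the grasp point.
Start: joints at [1.187, 0.116, 1.442, -0, 1.584, -0.038], TCP at [0.229, 0.635, 0.219] pointing down, gripper open.
Joint ranges: [-2.83, 2.83], [-0.83, 2.19], [0.07, 2.5], [-1.14, 4.28], [0.01, 3], [-2.97, 2.97]. Speed limits (rad/s): [1.89, 1.89, 2.22, 3.14, 3.14, 3.14].

INTERFACE

Orientations are given as a unit quaternion [w, x, y, z].
In Python, from workcell import state, capture, close_job, grasp_offset gives the robot as it stands.
- The arm moves only by the tool carry_out, never from a script. Its argument "motion" is a list that holds one entry, the list of rows, each a list of 4 numbers: the shift along the tool's x, y, z in mm, then the turn about the tool's z in rad. In form: [[[tx, ty, tz, spin], ...]]. A call has 1 to 20 rows; each row is the pose to reach, as a shift and turn from the pose commanded when the call began, along the tool's axes at that moment; what a row does not reach only later rows make up. A row lasts 1/8 s, in which the tool goes at most 62.5 mm and 10.7 degrees, less where a joint would pass 70% of its speed; a pose out of reach is approached as far as the arm can. A call with a gripper value outside its range is refused whole. "hand" is the opening, from 0 (shut) to 1 (fully open), set as the call begins (left out, the last holds). The fingers move at their own pace and stop on an object; the grip force is fixed at half the most. Time passes only in rows, so rows that repeat a pose let the fingers close. It gives the time, the measured TCP pose, the force and the opening at its end, in the units of the state.
- state(): the state, without advancing time (a new reading comes with each control period).
- capture(name): name is "scene" or "top"; returns a dict with "color" (400x640x3 uint8, blue, green, red), "range_z" (400x640 float32, m along the optical axis (not along the pixel's ray), 0 where there is no reading), "vertical_fov" (degrees; the focal length in pixels is half the picture's height over the tangent of half this angle, whatever the lens; pixels are square), "cx", "cy" (the principal point, pixels), "cam_to_world" (4x4, takes a point from camera to world coordinates). Camera axes: x right, y down, z forward; pixel columns grow to the right and rows downward; lengths in m; the calibration is good to about 2 mm. A picture is of the moment at which its call begins.
- close_job(): hands the job in, once; it reports no verdict.
The state is a dict: "t": time; "q": joint angles; "qvel": joint speeds; "tau": joint torques, N m; "ee_pos": TCP position; "tcp_rot": TCP orientation; "wrist_force": force on the tool from outside, world axes, zero at the start; "ft_torque": the same for the moment, N m; "grip_width": finger opening in m.
Only numpy, scipy, OpenCV 4.12 (cv2) and the standard library are available. Lean on these libraries where they do the work, as an engineer would, in place of code of your own. Each camera call takes 0.05 s, during which the arm holds its last target. There are 200 camera calls.

TASK

Take the file with the upright wooden grip from the cork mat and dress the top edge of the plate in the vice with two full strokes, square across the edge with the blade flat and lightly pressed, each pushed tip first away from the arm's base: from the edge lying ahead of the grip to the edge lying behind the grip. Lift the file clear of the edge before drawing it back, never dragging it backwards on the plate. Then lay it flat along the middle of its mat again, set down, not dropped.

Things in the scene. Friction and masses are not known exactly. Their poses are not given: they have to be found in the camera images.
- file: Loose flat file, 0.35 kg. Origin: middle of blade's flat underside, below the grip; +x to the tip, z up. Blade x -75 to 105 mm, 24 wide, 6 thick; holder bar 14 wide to z 14. Upright wooden grip, balance point: 60 long in x, 24 wide in y (pinch this from above), z 14 to 50. Round handle behind, x -80 to -165, z 3 to 27. Starts on the mat, tip away from the arm. Not the small file without upright grip.
- plate_edge (a point): Top edge of an aluminium plate on edge in a grey vice, 64 mm wide in y, 8 thick in x, rigid downwards. Point: middle of its top edge, 88 mm above the bench, 23 above the vice's jaws; z up; +x square across the edge, away from the arm: the stroke direction. Full stroke: edge from 25 mm or more ahead of the file's origin to 25 or more behind. Not the wider plate on an angle block farther off.
- mat: Flat cork mat fixed to the bench, 300 mm long in x, 100 wide in y, 4 thick: the file's place, left or right of the vice. Origin: centre of its underside, on the bench; z up.
- plate (a joint): Shift of that plate in the vice's rubber soft jaws, along its x, m: 0 at rest, up to 0.004 either way against a spring of 1000 N/m; positive when the file pushes the plate forward, negative when dragged back.
Not all that is in view belongs to the job. Leave any purple look-alike of the part that bears plate_edge alone.

How it is judged:
On the way, in this order (a step that is already met when the one before it is completed fails the run):
1. first stroke: the file lies flat on the plate's edge, square across it, the edge under the blade ahead of the grip (20 mm or more ahead of the grip's middle) (x of plate_edge in the frame of file above 0.02 m and contact force between file and plate above 0.5 N and angle between file's own z axis and vertical below 0.2 rad and angle between the x axis of file and the x axis of plate_edge, either way round below 0.3 rad), for 0.05 s.
2. first stroke: pressed and moving forward as the edge passes under the grip (x of plate_edge in the frame of file between -0.012 and 0.012 m and value of joint plate above 0.0003 m and contact force between file and plate above 0.5 N and angle between file's own z axis and vertical below 0.2 rad and angle between the x axis of file and the x axis of plate_edge, either way round below 0.3 rad).
3. first stroke: still pressed flat and moving forward with the edge 20 mm or more behind the grip's middle (x of plate_edge in the frame of file below -0.02 m and value of joint plate above 0.0003 m and contact force between file and plate above 0.5 N and angle between file's own z axis and vertical below 0.2 rad and angle between the x axis of file and the x axis of plate_edge, either way round below 0.3 rad).
4. first stroke over: the file is lifted clear (8 mm or more) before it is drawn back (x of plate_edge in the frame of file between -0.12 and 0.005 m and z of plate_edge in the frame of file below -0.008 m and contact force between file and plate below 0.05 N), for 0.05 s.
5. second stroke: the file lies flat on the plate's edge, square across it, the edge under the blade ahead of the grip (20 mm or more ahead of the grip's middle) (all of step 1), for 0.05 s.
6. second stroke: pressed and moving forward as the edge passes under the grip (all of step 2).
7. second stroke: still pressed flat and moving forward with the edge 20 mm or more behind the grip's middle (all of step 3).
8. second stroke over: the file is lifted clear (8 mm or more) before it is drawn back (all of step 4), for 0.05 s.
At the end, for the whole second after the job is handed in: After two forward strokes with a lift after each, the file lies flat, at rest and let go, on its mat: its middle within 50 mm of the mat's centre along the mat and 30 mm across it, its length within 20 degrees of the mat's (either way round) (x of file in the frame of mat between -0.05 and 0.05 m and y of file in the frame of mat between -0.03 and 0.03 m and height (world z) of file below 0.012 m and angle between file's own z axis and vertical below 0.1 rad and angle between the x axis of file and the x axis of mat, either way round below 0.35 rad and linear speed of file below 0.01 m/s and contact force between the fingers and file below 0.05 N); the robot touches nothing.
It fails at once if the pressed file is dragged backwards on the plate (plate pulled back by more than 0.7 mm) (value of joint plate below -0.0007 m).
It fails at once if the file is let go while it is more than 30 mm above the bench (height (world z) of file above 0.03 m and contact force between the fingers and file below 0.05 N).
It also fails if it takes over 53 s, if anything falls off the work surface, if the arm or the gripper's body presses on something with over 40 N, if the wrist force passes 120 N, or if a joint passes its speed limit or range.

## Working session

There is one attempt and no reset: what is moved stays moved. The work goes in short steps, Python scripts to look and compute and a tool call to move; the robot and the scene stay as the last step left them, time stands still between calls to the robot, and variables do not carry over. Pictures are saved under pics/ and viewed, about 8 in all and at most 12, crops included, and the job is handed in when it is done.

Besides the shell and the picture viewer there is one more tool, called after "Call:" as name(argument=value, ...) on one line, values as JSON. carry_out: Moves the arm, as the interface text tells. Its arguments: {"type":"object","properties":{"motion":{"type":"array"},"hand":{"type":"number"}},"required":["motion"]}

```bash
mkdir -p pics
cat > h.py <<'E'
import numpy as np,cv2
from workcell import state,capture,close_job,grasp_offset
def cloud(c):
    h,w=c["range_z"].shape; f=h/2/np.tan(np.radians(c["vertical_fov"])/2)
    v,u=np.mgrid[:h,:w]; z=c["range_z"]
    p=np.stack([(u-c["cx"])/f*z,(v-c["cy"])/f*z,z],-1)
    M=np.array(c["cam_to_world"]); P=p@M[:3,:3].T+M[:3,3]; P[z==0]=np.nan
    return P
E
python3 - <<'E'
from h import *
s=state();print(s,grasp_offset)
for n in("scene","top"):
    c=capture(n);cv2.imwrite(f"pics/{n}0.png",c["color"]);np.save(f"{n}0.npy",cloud(c));np.save(f"{n}c0.npy",c["color"])
    print(n,c["vertical_fov"],c["cx"],c["cy"],np.round(c["cam_to_world"],3))
E
```

```text
{'t': 0.0, 'q': array([ 1.18720427e+00,  1.16524340e-01,  1.44227113e+00, -1.01793347e-06,
        1.58402496e+00, -3.77781838e-02]), 'qvel': array([ 0.00101459, -0.00108797, -0.00112138,  0.00156084, -0.00287275,
       -0.00055903]), 'tau': array([-5.66335249e-03, -7.21288419e+01, -6.22584271e+01,  7.75486766e-02,
        2.42298940e-02, -1.20782256e-04]), 'ee_pos': array([0.22871512, 0.63484508, 0.21787568]), 'tcp_rot': array([-1.27885109e-04,  1.72046635e-01,  9.85088615e-01, -6.00422091e-04]), 'wrist_force': array([ 0.22948556, -0.18127185,  0.58307478]), 'ft_torque': array([-0.00348876, -0.01917191,  0.0311492 ]), 'grip_width': 0.0926599268355793} -0.0188
scene 46.32527188517051 323.9523761264659 205.860432318386 [[ 0.123  0.678 -0.725  1.262]
 [ 0.992 -0.094  0.081 -0.185]
 [-0.013 -0.729 -0.684  0.864]
 [ 0.     0.     0.     1.   ]]
top 48.464224419110195 308.3706284743486 196.43660040613233 [[-2.700e-02 -9.960e-01  9.000e-02  3.010e-01]
 [-1.000e+00  2.700e-02  1.000e-03 -6.300e-02]
 [-3.000e-03 -9.000e-02 -9.960e-01  1.479e+00]
 [ 0.000e+00  0.000e+00  0.000e+00  1.000e+00]]
```

View pics/scene0.png

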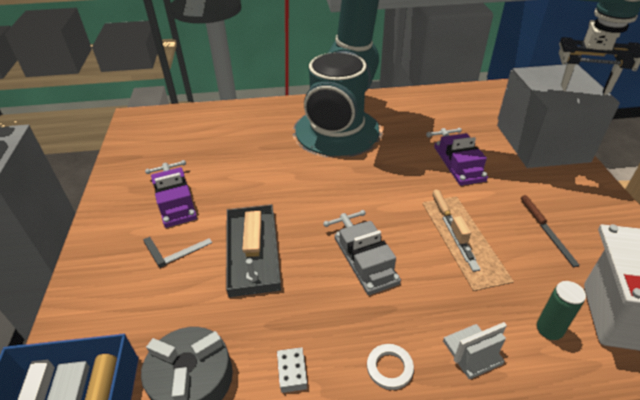

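View pics/top0.png

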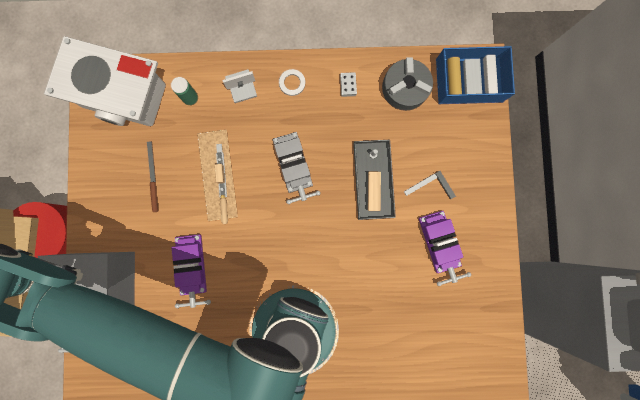

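The top view shows the file's grip at (219,172) on the cork mat (217,177), and the grey vice with its pale plate at (291,158). The small file is at (152,178).

Run:
```python
from h import *
def rect(P,n):
    r=cv2.minAreaRect((P[:,:2]*1000).astype(np.float32)); b=cv2.boxPoints(r)
    e=[b[1]-b[0],b[2]-b[1]]; L=[np.linalg.norm(x) for x in e]
    k=int(np.argmax(L)); a=np.arctan2(e[k][1],e[k][0])
    print(n,len(P),'c',np.round(r[0],1),'LxW',np.round([L[k],L[1-k]],1),'ang',round(float((a+np.pi/2)%np.pi-np.pi/2),3),'z',np.round(np.nanpercentile(P[:,2],[5,50,95]),4),'mean',np.round(P.mean(0),4))
for n,rv,rm in(("top",(125,210,265,325),(125,230,195,245)),("scene",(205,295,320,405),(185,292,418,515))):
    P=np.load(n+"0.npy");C=cv2.cvtColor(np.load(n+"c0.npy"),cv2.COLOR_BGR2HSV).astype(int)
    a,b,c,d=rv;V=P[a:b,c:d].reshape(-1,3);H=C[a:b,c:d].reshape(-1,3)
    rect(V[(V[:,2]>.03)],n+" vice body");
    for z in(.078,.083): rect(V[V[:,2]>z],n+f" plate>{z}")
    a,b,c,d=rm;V=P[a:b,c:d].reshape(-1,3);H=C[a:b,c:d].reshape(-1,3)
    rect(V[V[:,2]>.04],n+" grip")
    rect(V[(V[:,2]>.0075)&(V[:,2]<.2)],n+" file")
    print(np.median(H[V[:,2]<.002],0),np.median(H[(V[:,2]>.002)&(V[:,2]<.006)],0))
    m=(V[:,2]>.0025)
    rect(V[m],n+" mat")
c=cv2.imread("pics/top0.png")[115:240,190:330];t=cv2.resize(c,None,fx=5,fy=4.8,interpolation=2);cv2.imwrite("pics/crop1.png",t)
```

```text
top vice body 1362 c [524.5 -12. ] LxW [219.7 112.5] ang 0.339 z [0.0334 0.0598 0.0706] mean [ 0.5352 -0.0152  0.056 ]
top plate>0.078 60 c [549.7 -11. ] LxW [62.9  9.6] ang -1.297 z [0.0813 0.0861 0.0925] mean [ 0.5499 -0.0122  0.0866]
top plate>0.083 50 c [550.2 -11.4] LxW [62.   8.8] ang -1.297 z [0.0836 0.0871 0.0925] mean [ 0.5502 -0.0123  0.0877]
top grip 147 c [514.3 227.9] LxW [60.1 24.5] ang 0.065 z [0.0467 0.0531 0.0586] mean [0.5136 0.2269 0.0527]
top file 772 c [510.2 228.6] LxW [350.7 150.6] ang 0.05 z [0.0078 0.0188 0.0551] mean [0.4867 0.2291 0.0235]
[ 15. 135. 204.] [ 16. 109. 208.]
top mat 2371 c [508.7 235.2] LxW [352.8 166.4] ang -0.014 z [0.0027 0.0056 0.0498] mean [0.5039 0.2355 0.0107]
scene vice body 2499 c [527.1  -9.5] LxW [223.7 112.8] ang 0.342 z [0.0345 0.0642 0.0858] mean [ 0.559  -0.0135  0.0586]
scene plate>0.078 186 c [552.8  -9.6] LxW [64.7 12.5] ang -1.33 z [0.0791 0.0887 0.0932] mean [ 0.5539 -0.0099  0.0875]
scene plate>0.083 146 c [552.8  -9.6] LxW [64.7 12.5] ang -1.33 z [0.084  0.0904 0.0935] mean [ 0.5534 -0.0099  0.0894]
scene grip 277 c [517.8 228.7] LxW [62.7 24.8] ang 0.065 z [0.0418 0.0565 0.0595] mean [0.5217 0.2267 0.0541]
scene file 2794 c [503.  263.3] LxW [381.2 248.1] ang -0.282 z [0.0077 0.0096 0.0564] mean [0.5262 0.2418 0.0171]
[ 13. 145. 199.] [ 13. 144. 199.]
scene mat 9088 c [498.3 272.2] LxW [404.8 265.9] ang -0.27 z [0.0029 0.0057 0.0308] mean [0.512  0.254  0.0086]
```

View pics/crop1.png

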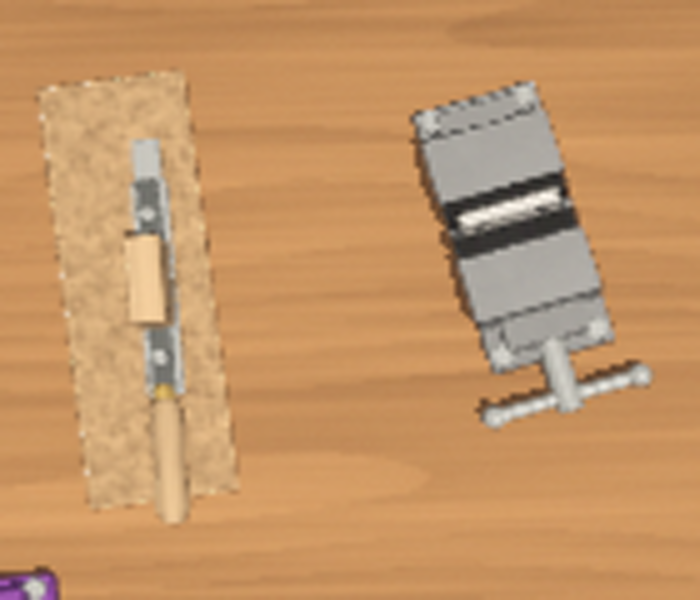

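The crop shows the mat's corners at (40,88), (185,70), (238,490) and (90,508), the file tip at (147,140), the handle end at (173,520), and the plate's ends at (460,220) and (562,192).

Run:
```python
from h import *
c=capture("top");M=np.array(c["cam_to_world"]);f=200/np.tan(np.radians(c["vertical_fov"])/2)
def ray(x,y,z):
    u,v=190+(x+.5)/5-.5,115+(y+.5)/4.8-.5
    d=M[:3,:3]@[(u-c["cx"])/f,(v-c["cy"])/f,1];return (M[:3,3]+d*(z-M[2,3])/d[2])[:2]
m=[ray(*p,.004) for p in((40,88),(185,70),(238,490),(90,508))]
print(np.round(m,4),np.mean(m,0),(m[0]+m[1]-m[2]-m[3])[::-1])
d=m[0]+m[1]-m[2]-m[3];print('mat yaw',np.arctan2(d[1],d[0]))
t,h=ray(147,140,.010),ray(173,520,.031);d=t-h;print('file',t,h,np.arctan2(d[1],d[0]),np.linalg.norm(d), 'org',t-d/np.linalg.norm(d)*.105)
a,b=ray(460,220,.088),ray(562,192,.088);d=a-b;print('plate',(a+b)/2,np.linalg.norm(d),np.arctan2(d[1],d[0])-np.pi/2)
# vice body yaw: left side edges on jaw top z~.065
for p,q in(((480,325),(420,140)),((603,285),(548,110))):
    a,b=ray(*p,.062),ray(*q,.062);d=b-a;print('vice',np.arctan2(d[1],d[0]))
s=state();from scipy.spatial.transform import Rotation as R
w=s['tcp_rot'];print(np.round(R.from_quat(w[[1,2,3,0]]).as_matrix(),3),s['ee_pos'])
```

```text
[[0.6591 0.3072]
 [0.6693 0.209 ]
 [0.3724 0.1769]
 [0.3627 0.2754]] [0.51589287 0.2421385 ] [0.06394419 0.59336469]
mat yaw 0.10735112201198155
file [0.61867641 0.23398249] [0.35192208 0.21515237] 0.07047283050782502 0.2674181129197149 org [0.51393704 0.22658896]
plate [ 0.55116944 -0.01218253] 0.06724368988530273 0.25432948744929673
vice 0.2770704152950216
vice 0.2632674769933919
[[-0.941  0.339 -0.   ]
 [ 0.339  0.941 -0.001]
 [ 0.    -0.001 -1.   ]] [0.2287549  0.634901   0.21810212]
```

Call:
carry_out(motion=[[[-30,-20,0,-0.03],[-80,-55,0,-0.08],[-130,-90,5,-0.13],[-180,-125,10,-0.18],[-230,-160,20,-0.23],[-280,-195,30,-0.28],[-330,-230,40,-0.33],[-370,-260,50,-0.38],[-395,-278,60,-0.413],[-407,-286,68,-0.413],[-407,-286,68,-0.413],[-407,-286,68,-0.413],[-407,-286,68,-0.413]]], hand=1)

```text
t: 1.78
ee_pos: [0.5144, 0.229, 0.1511]
tcp_rot: [0.0, -0.034, 0.999, 0.0]
wrist_force: [-0.4, 0.3, 0.1]
grip_width: 0.0928
```

```bash
cat >> h.py <<'E'
from scipy.spatial.transform import Rotation as R
def go(x,y,z,yaw):
    "delta in tool axes to world TCP x,y,z with jaw y axis at yaw+90deg"
    s=state();m=R.from_quat(np.roll(s['tcp_rot'],-1)).as_matrix();d=np.array([x,y,z])-s['ee_pos']
    j=np.arctan2(m[1,1],m[0,1])-np.pi/2
    print('t',round(s['t'],2),'pos',s['ee_pos'].round(4),'yaw',round(j,3),'tilt',m[:2,2].round(4),'F',s['wrist_force'].round(1),'w',round(s['grip_width'],4),'-> mm',(m.T@d*1000).round(1),'spin',round(-(yaw-j),3))
E
python3 - <<'E'
from h import *
go(.5155,.228,.020,.067)
c=capture("scene");cv2.imwrite("pics/s1.png",cv2.resize(c["color"][60:300,330:640],None,fx=2.4,fy=2.4,interpolation=2))
E
```

```text
t 1.77 pos [0.5144 0.229  0.1511] yaw 0.068 tilt [0.0005 0.0003] F [-0.4  0.3  0.1] w 0.0928 -> mm [ -0.9  -1.1 131.1] spin 0.001
```

View pics/s1.png

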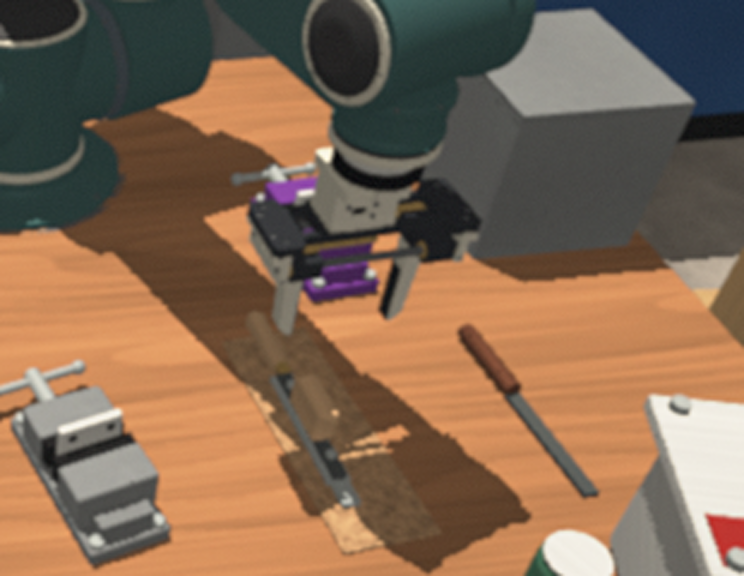

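The open fingers straddle the line of the grip (about (315,400) in the crop) and their way down is clear, so I'll descend and close.

Call:
carry_out(motion=[[[0,-1,40,0],[-1,-1,80,0],[-1,-1,110,0],[-1,-1,124,0],[-1,-1,131,0],[-1,-1,131,0],[-1,-1,131,0]]])

```text
t: 2.7
ee_pos: [0.5163, 0.2273, 0.0207]
tcp_rot: [0.001, -0.034, 0.999, 0.0]
wrist_force: [0.3, 0.1, -0.1]
grip_width: 0.093
```

Call:
carry_out(motion=[[[0,0,0,0],[0,0,0,0],[0,0,0,0],[0,0,0,0],[0,0,0,0],[0,0,0,0],[0,0,0,0],[0,0,0,0]]], hand=0)

```text
t: 3.7
ee_pos: [0.5159, 0.2272, 0.0197]
tcp_rot: [0.0, -0.034, 0.999, 0.0]
wrist_force: [0.3, 1.7, -0.3]
grip_width: 0.0238
```

Call:
carry_out(motion=[[[0,0,-5,0],[0,0,-15,0],[0,0,-40,0],[0,0,-75,0],[0,0,-110,0],[0,0,-140,0],[0,0,-160,0],[0,0,-160,0],[0,0,-160,0],[0,0,-160,0]]])

```text
t: 4.95
ee_pos: [0.5154, 0.2269, 0.1783]
tcp_rot: [-0.001, -0.034, 0.999, -0.0]
wrist_force: [0.4, -0.6, -3.2]
grip_width: 0.0243
```

Run:
```python
from h import *
go(.5155,.228,.180,.067)
c=capture("scene");cv2.imwrite("pics/s2.png",cv2.resize(c["color"][60:300,330:640],None,fx=2.4,fy=2.4,interpolation=2))
yaw=.26;n=np.array([np.cos(yaw),np.sin(yaw)]);e=np.array([.5515,-.011])
a=e-n*.035; go(a[0],a[1],.140,yaw)
```

```text
t 4.95 pos [0.5154 0.2269 0.1783] yaw 0.067 tilt [-0.0018 -0.0007] F [ 0.4 -0.6 -3.2] w 0.0243 -> mm [-0.1  1.1 -1.7] spin 0.0
t 5.0 pos [0.5155 0.227  0.1785] yaw 0.067 tilt [-0.0016 -0.0006] F [ 0.7 -0.  -2.7] w 0.0237 -> mm [  14.3 -246.5   38.6] spin -0.193
```

View pics/s2.png

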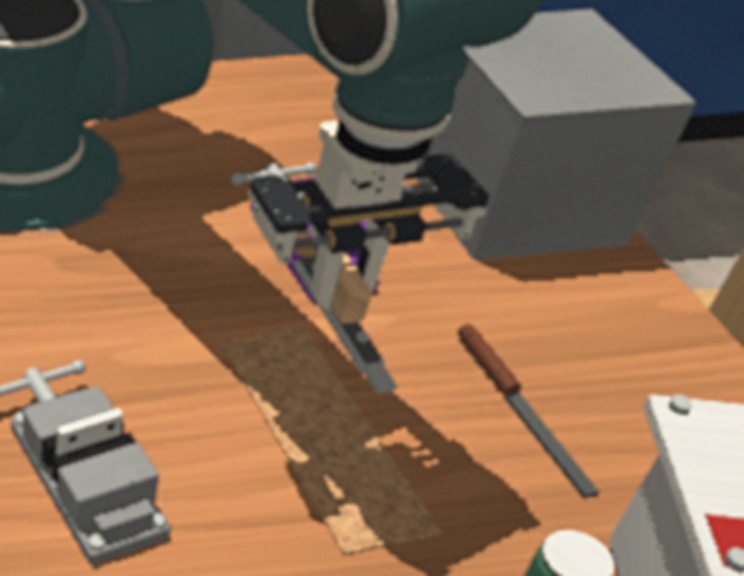

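The file is held level with its tip at (385,385) in the crop, well clear of everything. Next I'll move above the plate.

Call:
carry_out(motion=[[[0,-15,0,-0.01],[2,-40,0,-0.03],[4,-75,0,-0.05],[6,-110,0,-0.08],[8,-145,0,-0.11],[10,-180,0,-0.14],[12,-210,5,-0.17],[14,-233,15,-0.193],[14,-244,25,-0.193],[14,-246,35,-0.193],[14,-246,39,-0.193],[14,-246,39,-0.193],[14,-246,39,-0.193]]])

```text
t: 6.62
ee_pos: [0.5186, -0.0188, 0.141]
tcp_rot: [0.0, -0.13, 0.992, -0.0]
wrist_force: [0.4, -0.4, -3.7]
grip_width: 0.0239
```

Run:
```python
from h import *
yaw=.26;n=np.array([np.cos(yaw),np.sin(yaw)]);e=np.array([.5515,-.011])
a=e-n*.035; go(a[0],a[1],.1037,yaw)
c=capture("scene");cv2.imwrite("pics/s3.png",cv2.resize(c["color"][120:300,260:460],None,fx=3.2,fy=3.2,interpolation=2))
P=cloud(c);C=c["color"]
# blade tip: metallic pixels above .08 beyond plate
from numpy import cos,sin
Q=P.reshape(-1,3);d=Q[:,:2]-e;u=d@n;v=d@[-n[1],n[0]]
k=(abs(v)<.05)&(Q[:,2]>.075)&(u>-.06)&(u<.12)
k2=k&(Q[:,2]<.16)
for lo in np.arange(-.06,.12,.01):
    m=k2&(u>=lo)&(u<lo+.01)
    if m.sum(): print(round(lo,3),m.sum(),'v',np.round(np.percentile(v[m],[2,50,98]),4),'z',np.round(np.percentile(Q[m,2],[2,50,98]),4))
print('tip u',np.sort(u[k2&(Q[:,2]>.1)])[-8:])
```

```text
t 6.62 pos [ 0.5186 -0.0188  0.141 ] yaw 0.261 tilt [ 0.0005 -0.    ] F [ 0.4 -0.4 -3.7] w 0.0239 -> mm [ 1.2 -0.9 37.3] spin 0.001
-0.05 1 v [-0.0108 -0.0108 -0.0108] z [0.1314 0.1314 0.1314]
-0.04 12 v [-0.0253 -0.0104 -0.0053] z [0.1271 0.1344 0.159 ]
-0.03 43 v [-0.0239 -0.0112  0.0259] z [0.1317 0.1512 0.1592]
-0.02 20 v [-0.0113 -0.0101  0.0055] z [0.13   0.1369 0.1589]
-0.01 96 v [-0.0245 -0.0042  0.0125] z [0.0901 0.1452 0.1594]
0.0 154 v [-0.0308 -0.0072  0.0136] z [0.0752 0.0888 0.1447]
0.01 45 v [-0.011  -0.0044  0.0136] z [0.1315 0.1409 0.148 ]
0.02 39 v [-0.0109 -0.0025  0.0141] z [0.1321 0.1413 0.1463]
0.03 42 v [-0.0103 -0.003   0.0118] z [0.1312 0.1412 0.1446]
0.04 56 v [-0.0103  0.0009  0.0124] z [0.131  0.1347 0.1443]
0.05 34 v [-0.0075  0.0003  0.0107] z [0.1295 0.1346 0.1373]
0.06 34 v [-0.0076 -0.0003  0.0103] z [0.1304 0.1345 0.1371]
0.07 19 v [-0.0072  0.0027  0.01  ] z [0.1285 0.1328 0.1364]
tip u [0.0711675  0.07143148 0.07162557 0.07190172 0.0720123  0.07230102
 0.07317909 0.07373858]
```

View pics/s3.png

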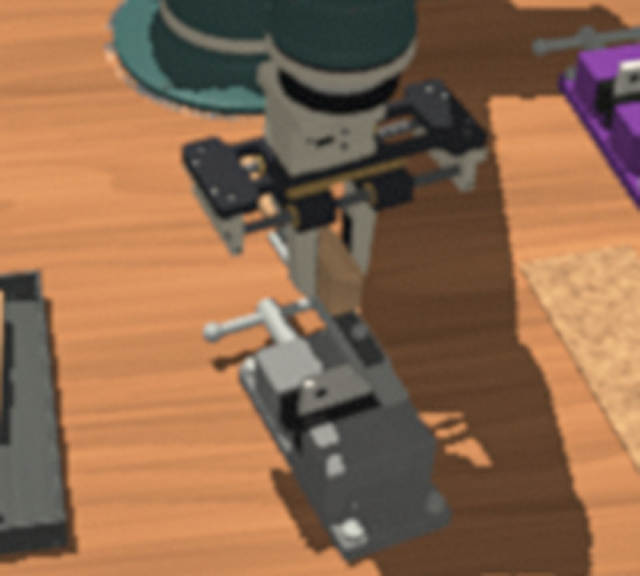

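The file sits centred above the plate (plate at about (335,390) in the crop, blade tip ahead of it). Its tip is 72 mm beyond the edge, so the edge lies about 33 mm ahead of the grip. Now I'll lower it gently.

Call:
carry_out(motion=[[[0,0,8,0],[0,0,18,0],[0,0,26,0],[0,0,31,0],[0,0,34,0],[0,0,35,0],[0,0,36,0],[0,0,37,0],[0,0,37,0]]])

```text
t: 7.8
ee_pos: [0.5184, -0.0193, 0.1037]
tcp_rot: [0.0, -0.13, 0.992, -0.0]
wrist_force: [0.4, -0.0, -2.8]
grip_width: 0.0241
```

Call:
carry_out(motion=[[[0,0,0.5,0],[0,0,1,0],[0,0,1,0]]])

```text
t: 8.18
ee_pos: [0.5188, -0.0192, 0.1035]
tcp_rot: [0.001, -0.13, 0.992, -0.0]
wrist_force: [-0.9, 0.2, 5.8]
grip_width: 0.0238
```

Call:
carry_out(motion=[[[-3,0,-0.2,0],[-8,0,-0.3,0],[-13,0,-0.3,0],[-18,0,-0.3,0],[-23,0,-0.3,0],[-28,0,-0.3,0],[-33,0,-0.3,0]]])

```text
t: 9.05
ee_pos: [0.5504, -0.011, 0.1036]
tcp_rot: [-0.0, -0.13, 0.992, -0.0]
wrist_force: [-5.5, -2.2, 7.0]
grip_width: 0.0237
```

Call:
carry_out(motion=[[[-4,0,-0.2,0],[-9,0,-0.3,0],[-14,0,-0.3,0],[-19,0,-0.3,0],[-24,0,-0.3,0],[-29,0,-0.3,0],[-34,0,-0.3,0]]])

```text
t: 9.93
ee_pos: [0.5832, -0.0022, 0.1035]
tcp_rot: [-0.0, -0.13, 0.992, -0.0]
wrist_force: [-3.9, -1.2, 5.5]
grip_width: 0.0241
```

Call:
carry_out(motion=[[[-2,0,-2,0],[-2,0,-8,0],[-2,0,-18,0],[-2,0,-25,0],[-2,0,-25,0],[-2,0,-25,0],[-2,0,-25,0]]])

```text
t: 10.8
ee_pos: [0.5849, -0.0015, 0.1279]
tcp_rot: [-0.0, -0.13, 0.992, 0.0]
wrist_force: [0.2, -0.1, -3.1]
grip_width: 0.0242
```

Run:
```python
from h import *
yaw=.26;n=np.array([np.cos(yaw),np.sin(yaw)]);e=np.array([.5515,-.011])
a=e-n*.035; go(a[0],a[1],.1037,yaw)
c=capture("scene");cv2.imwrite("pics/s4.png",cv2.resize(c["color"][120:300,260:460],None,fx=3.2,fy=3.2,interpolation=2))
Q=cloud(c).reshape(-1,3);d=Q[:,:2]-e;u=d@n;v=d@[-n[1],n[0]]
k2=(abs(v)<.03)&(Q[:,2]>.105)&(Q[:,2]<.15)
for lo in np.arange(-.03,.15,.02):
    m=k2&(u>=lo)&(u<lo+.02)
    if m.sum(): print(round(lo,3),m.sum(),'v',np.round(np.percentile(v[m],[2,50,98]),4),'z',np.round(np.percentile(Q[m,2],[2,50,98]),4))
print('tip u',np.sort(u[k2&(u<.2)])[-8:])
```

```text
t 10.8 pos [ 0.5849 -0.0015  0.1279] yaw 0.26 tilt [-0.0004 -0.    ] F [ 0.2 -0.1 -3.1] w 0.0242 -> mm [69.7 -0.6 24.3] spin 0.0
-0.03 30 v [-0.0115 -0.009  -0.005 ] z [0.1162 0.1227 0.1311]
-0.01 3 v [-0.0107 -0.0105 -0.0099] z [0.1168 0.1183 0.1229]
0.01 3 v [-0.0253 -0.0252 -0.0251] z [0.1425 0.1448 0.1474]
0.03 76 v [-0.0263 -0.0123  0.0254] z [0.1169 0.1406 0.1499]
0.05 124 v [-0.0117 -0.0053  0.0122] z [0.1167 0.1348 0.149 ]
0.07 90 v [-0.0109 -0.0039  0.0129] z [0.1169 0.1274 0.1358]
0.09 103 v [-0.0113 -0.003   0.0127] z [0.117  0.1265 0.132 ]
0.11 88 v [-0.0082  0.0001  0.0101] z [0.1175 0.1217 0.1305]
0.13 54 v [-0.0082  0.0004  0.0093] z [0.1146 0.1212 0.1233]
tip u [0.14003124 0.14021603 0.14024526 0.14033199 0.14048343 0.14056122
 0.14057258 0.14062918]
```

View pics/s4.png

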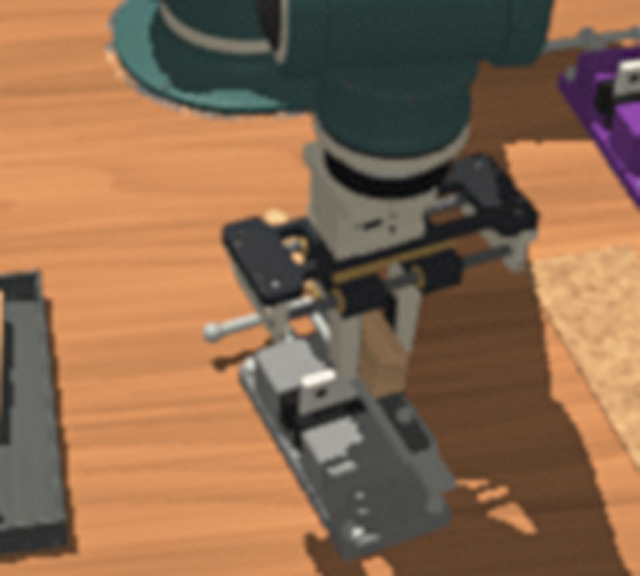

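The file is still level, clear of the edge by about 24 mm, with the edge about 35 mm behind the grip. Next: draw back in the air, lower, second stroke.

Call:
carry_out(motion=[[[10,0,0,0],[25,0,0,0],[45,0,0,0],[60,0,0,0],[68,0,0,0],[70,0,0,0],[70,0,0,0],[70,0,8,0],[70,0,16,0],[70,0,21,0],[70,0,23.5,0],[70,0,24.5,0],[70,0,25.2,0],[70,0,25.5,0],[70,0,25.5,0],[70,0,25.5,0]]])

```text
t: 12.85
ee_pos: [0.5178, -0.0195, 0.1035]
tcp_rot: [0.001, -0.13, 0.992, -0.0]
wrist_force: [0.2, 0.8, 5.1]
grip_width: 0.0237
```

Call:
carry_out(motion=[[[-3,0,0,0],[-8,0,0,0],[-13,0,0,0],[-18,0,0,0],[-23,0,0,0],[-28,0,0,0],[-33,0,0,0],[-37,0,0,0]]])

```text
t: 13.85
ee_pos: [0.5531, -0.0104, 0.1036]
tcp_rot: [-0.0, -0.13, 0.992, -0.0]
wrist_force: [-7.4, -1.1, 10.6]
grip_width: 0.0239
```

Call:
carry_out(motion=[[[-4,0,0,0],[-9,0,-0.2,0],[-14,0,-0.2,0],[-19,0,-0.2,0],[-24,0,-0.2,0],[-29,0,-0.2,0],[-33,0,-0.2,0]]])

```text
t: 14.72
ee_pos: [0.5849, -0.0018, 0.1034]
tcp_rot: [-0.0, -0.13, 0.992, -0.0]
wrist_force: [-5.5, 0.0, 6.3]
grip_width: 0.0237
```

Call:
carry_out(motion=[[[-2,0,-2,0],[-2,0,-8,0],[-2,0,-18,0],[-2,0,-25,0],[-2,0,-25,0],[-2,0,-25,0],[-2,0,-25,0],[-2,0,-50,0],[-2,0,-75,0],[-2,0,-75,0],[-2,0,-75,0]]])

```text
t: 16.1
ee_pos: [0.5867, -0.001, 0.1766]
tcp_rot: [-0.001, -0.13, 0.992, 0.0]
wrist_force: [0.5, -0.1, -3.2]
grip_width: 0.0238
```

Run:
```python
from h import *
go(.516,.239,.100,.107)
```

```text
t 16.1 pos [ 0.5867 -0.001   0.1766] yaw 0.26 tilt [-0.0012  0.    ] F [ 0.5 -0.1 -3.2] w 0.0238 -> mm [  6.4 250.1  76.7] spin 0.153
```

Call:
carry_out(motion=[[[0,15,0,0.01],[1,40,0,0.03],[2,75,0,0.05],[3,110,0,0.08],[4,145,0,0.1],[5,180,0,0.12],[6,210,10,0.14],[6,235,30,0.153],[6,247,55,0.153],[6,250,70,0.153],[6,250,76,0.153],[6,250,76,0.153],[6,250,76,0.153]]])

```text
t: 17.73
ee_pos: [0.5174, 0.2388, 0.1028]
tcp_rot: [0.001, -0.053, 0.999, 0.0]
wrist_force: [0.4, -0.2, -2.9]
grip_width: 0.0236
```

Run:
```python
from h import *
go(.516,.241,.020,.107)
c=capture("scene");cv2.imwrite("pics/s5.png",cv2.resize(c["color"][120:300,380:580],None,fx=3.2,fy=3.2,interpolation=2))
```

```text
t 17.73 pos [0.5174 0.2388 0.1028] yaw 0.107 tilt [0.001  0.0004] F [ 0.4 -0.2 -2.9] w 0.0236 -> mm [ 1.2  2.3 82.8] spin -0.0
```

View pics/s5.png

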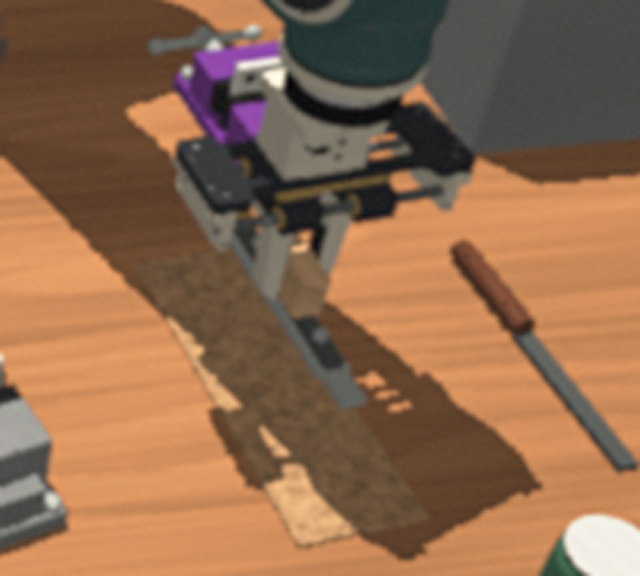

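The file is held level above the mat and lined up with it, its tip at (350,395) in the crop. I'll lower it until it touches.

Call:
carry_out(motion=[[[1,2,15,0],[1,2,35,0],[1,2,55,0],[1,2,68,0],[1,2,76,0],[1,2,80,0],[1,2,82,0],[1,2,83,0],[1,2,83,0],[1,2,83,0]]])

```text
t: 19.02
ee_pos: [0.516, 0.241, 0.0196]
tcp_rot: [0.0, -0.054, 0.999, 0.0]
wrist_force: [-3.0, -0.8, 5.8]
grip_width: 0.024
```

Call:
carry_out(motion=[[[0,0,-0.5,0],[0,0,-0.5,0],[0,0,-0.5,0],[0,0,-0.5,0],[0,0,-0.5,0],[0,0,-0.5,0]]], hand=1)

```text
t: 19.77
ee_pos: [0.5157, 0.2409, 0.0194]
tcp_rot: [0.0, -0.054, 0.999, -0.0]
wrist_force: [0.4, 0.8, 0.8]
grip_width: 0.0789
```

Call:
carry_out(motion=[[[0,0,-10,0],[0,0,-40,0],[0,0,-80,0],[0,0,-120,0],[0,0,-150,0],[0,0,-150,0],[0,0,-150,0],[0,0,-150,0]]])

```text
t: 20.78
ee_pos: [0.5153, 0.2407, 0.1683]
tcp_rot: [-0.001, -0.054, 0.999, -0.0]
wrist_force: [0.0, 0.3, -0.2]
grip_width: 0.093
```

Run:
```python
from h import *
go(.516,.241,.17,.107)
c=capture("scene");cv2.imwrite("pics/s6.png",cv2.resize(c["color"][120:300,380:580],None,fx=3.2,fy=3.2,interpolation=2))
P=cloud(c)[185:292,418:515].reshape(-1,3);m=(P[:,2]>.045)&(P[:,2]<.075)
print(m.sum(),cv2.minAreaRect((P[m,:2]*1000).astype(np.float32)),np.percentile(P[m,2],95))
```

```text
t 20.77 pos [0.5153 0.2407 0.1683] yaw 0.107 tilt [-0.0015 -0.0007] F [ 0.   0.3 -0.2] w 0.093 -> mm [-0.8  0.2 -1.7] spin 0.0
249 ((517.4364013671875, 240.2993621826172), (62.78732681274414, 26.016273498535156), 8.084887504577637) 0.05994288544386543
```

View pics/s6.png

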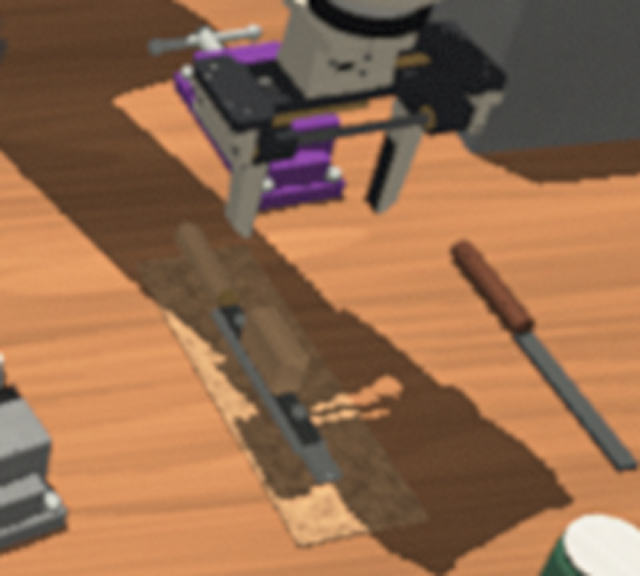

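The file lies flat in the middle of the mat, and the gripper is open and clear above it. I'll hand the job in.

```bash
python3 -c "
from h import *
print(close_job())"
```

```text
the job is handed in; nothing more can be done
None
```

I filed the plate's edge with two forward strokes, laid the file back on its mat, and handed the job in at about 21 s. The interface gave no verdict.

- **Strokes:** each ran from about 33 mm with the edge ahead of the grip to about 35 mm with it behind. The end of the second stroke was worked out from the arm's position, not measured in a picture.
- **Forces:** the press was about 8–14 N, a little firm for "lightly". The forward drag was 4–7.5 N, so the plate was pushed forward the whole way. I couldn't read the plate's shift directly; I inferred it from the wrist force.
- **Lifts:** after the first stroke I raised the file about 24 mm before drawing it back, and a picture showed it still level. After the second I raised it 25 mm, then about 75 mm.
- **Final check:** the file lies flat on the mat. Its grip is at (0.517, 0.240), against the mat's centre at (0.516, 0.242). Its angle is 8° against the mat's 6°. The gripper is open, about 15 cm above the mat, and touches nothing.

The scene camera's heights read 2–3 mm high throughout, so I judged contact by wrist force. No check failed.

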